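# Load a stripline test clamp and hold its swing arm level on the stud

## Task

Load the stripline test clamp: lay the slab with the copper strip squarely on the brass block between the two connectors, strip up, then the all-copper slab squarely on top of it. Then pick up the swing arm at its balance point, thread its hub over the stud, and finish still holding it there, level and touching nothing, its black foot centred over the stack and about 25 mm above it, so that I can look under the foot before it goes down. Leave the torque wrench, the test board and the adaptor where they are.

Things in the scene. Friction and masses are not known exactly. Their poses are not given: they have to be found in the camera images.
- clamp_fixture: Stripline test clamp, fixed to the bench: aluminium base plate 240 x 100 mm, top 15 mm above the bench, with a brass block at one end and an upright steel stud at the other, 150 mm apart. Origin: centre of the underside; x runs along the 240 mm from the stud (x = -75 mm) to the brass block (x = +75 mm), y across, z up
- nest (a point): centre of the top of the brass block, 25 mm above the bench; axes as clamp_fixture. Block 40 (x) x 70 (y) mm. Beyond its two ends in y stand connector plates 30 mm wide (x), top 45 mm above the bench, inner faces at y = +-39 mm (4 mm free at each end of a slab), connectors outward to +-57 mm. Its two sides in x are open for fingers
- stud_tip (a point): tip of the stud, on its axis, 100 mm above the bench; axes as clamp_fixture. Round shoulder 30 mm in diameter up to 45 mm above the bench (38 mm flange at its foot), then the stud, 12 mm in diameter, its last 10 mm tapering to 6 mm
- strip_slab: off-white laminate slab 40 (x) x 70 (y) x 10 (z) mm, about 60 g, with a copper strip 7 mm wide running along y on its top face. Lies flat on the bench, strip up. Origin: centre of its underside. A half turn makes no difference
- cover_slab: laminate slab of the same size (40 x 70 x 10 mm, about 60 g), its top face copper all over. Lies flat on the bench, copper up. Origin: centre of its underside. A half turn makes no difference
- swing_arm: clamp arm about 0.53 kg, heavier at the hub, lying level on hub and foot. Origin: hub axis at its underside; x runs from hub to foot, z up. Dark steel hub 38 mm across, 30 mm high, with a 22 mm through bore; blue bar 16 mm wide (y), 14 to 28 mm above the underside (24 mm wide up to x = 26 mm); at x = 150 mm a screw, 50 mm high, with a black foot
- balance (a point): balance point of the swing arm: in the middle of the bar, 44 mm from the hub axis toward the foot, 21 mm above the hub's underside; axes as swing_arm
- foot (a point): centre of the underside of the swing arm's black foot, 150 mm from the hub axis (as far as the stud is from the block centre); foot 30 mm in diameter, underside level with the hub underside; axes as swing_arm
- torque_wrench: small torque wrench with an orange handle, 160 x 22 x 17 mm, lying on the bench; origin: centre of its underside. Leave alone
- test_board: small green circuit board on stand-offs, 72 x 35 x 11 mm; origin: centre of its underside. Leave alone
- adaptor: white coaxial adaptor, 43 x 20 x 20 mm; origin: centre of its underside. Leave alone

How it is judged:
By the outcome, as a careful person would: the job done as asked, in the order asked, and still so for the second after the job is handed in, while the arm keeps its last pose, push and grip.
It also fails if it takes over 62 s, if anything falls off the work surface, if the arm or the gripper's body presses on something with over 40 N, if the wrist force passes 120 N, or if a joint passes its speed limit or range.

## Robot

A 7-joint arm with a two-finger parallel gripper is mounted at the origin on a cart in front of the work surface, level with it; the furniture and walls round the work are solid. World frame = base frame: x ahead of the robot, y to its left, z up, the work surface at z = 0. Lengths are in mm, angles in rad, forces in N, time in s.
With the tool pointing down it reaches from about 425 to 925 mm from the base axis. Payload 6.8 kg.
Tool frame: the origin (TCP) lies midway between the tips of the shut fingers; the grasp point (between the pads) lies 19 mm behind it; z points along the fingers, y is the line along which they close (so a half turn about z gives the same grasp; the last joint's range is limited). The gripper opens to 85 mm and grips with 20 to 120 N. Pads are 22 mm wide; open, the fingers measure 114 mm over their backs; the gripper's body (76 mm by 85 mm) begins 54 mm behind the grasp point. The pads swing forward as they close: fully open they stand 13 mm farther back than shut.
Start: joints at [1.162, 0.477, 0.022, 1.555, -0.011, 1.109, -0.083], TCP at [200.001, -644.707, 231.308] pointing down, gripper open.
Joint ranges: [-2.96, 2.96], [-0.34, 2.1], [-1.41, 1.46], [0.24, 2.44], [-1.37, 4.51], [0.17, 1.92], [-2.96, 2.96]. Speed limits (rad/s): [2.39, 2.39, 3.14, 3.14, 3.14, 3.14, 3.14].

## Interface

Orientations are given as a rotation vector (axis times angle).
In Python, from rig import manip gives the robot as it stands.
- The arm moves only by the tool step_arm, never from a script. Its argument "rows" is a list of rows, each an object with "linear": the shift along the tool's x, y, z in units of 40 mm (1.0 is 40 mm), a list of three; "angular": the turn, a rotation vector about the tool's x, y, z in units of 5 degrees (1.0 is 5 degrees), a list of three; "claw": the finger opening in mm, from 0 to 85.4. A call has 1 to 10 rows; each row is the pose to reach, as a shift and turn from the pose commanded when the call began, along the tool's axes at that moment; what a row does not reach only later rows make up. A row lasts 1/12 s, in which the tool goes at most 41.7 mm and 7.16 degrees, less where a joint would pass 70% of its speed; a pose out of reach is approached as far as the arm can. A call with a gripper value outside its range is refused whole. The fingers move at their own pace and stop on an object; the grip force is fixed at half the most. Time passes only in rows, so rows that repeat a pose let the fingers close. It gives the time, the measured TCP pose, the force, the opening and the grip force at its end, in the units of the state.
- manip.observe(): the state, without advancing time (a new reading comes with each control period).
- manip.get_image(name): name is "scene" or "side" or "wrist"; returns a dict with "pixels" (420x560x3 uint8, red, green, blue), "intrinsics" (3x3 intrinsics, pixels), "dist" ([k1, k2, p1, p2, k3] as OpenCV has them; the pictures are not rectified), "T" (4x4, takes a point from camera to world coordinates); the wrist camera has in their place "T_tool_cam" (4x4, takes a point from camera to tool coordinates, whose origin is the TCP and whose axes are the flange's). Camera axes: x right, y down, z forward; pixel columns grow to the right and rows downward; lengths in mm; the calibration is good to about 2 mm. A picture is of the moment at which its call begins: read the wrist's pose just before it. There is no depth.
- manip.job_done(): hands the job in; it is judged then, once.
Trained networks look in a picture, given as the dict that the camera call returned (one of the last four; its "shot" number tells which), for a name from the list of things; names that differ only in an ending like _2 or _b are one class to them, and where a whole thing is asked for, a point or a joint stands for the part that bears it (a point fixed in the world has none). Each returns a list of dicts, best first, with "conf" (0 to 1); they miss things now and then, are a little off and sometimes report something else, mostly with a low value. They report only what shows in the picture. A call takes as long as a camera call.
- manip.silhouettes(thing, picture): "region" (420x560 bool, what is visible of it) and "pixel" ([column, row] in pixels, amid what is visible of it).
The state is a dict: "clock": time; "qpos": joint angles; "qd": joint speeds; "joint_efforts": joint torques, N m; "tcp_pos": TCP position; "tool_rot": TCP orientation; "ft_force": force on the tool from outside, world axes, zero at the start; "torque": the same for the moment, N m; "grip_width": finger opening in mm; "grip_force": force on a finger pad.
Only numpy, scipy, OpenCV 4.12 (cv2) and the standard library are available. Lean on these libraries where they do the work, as an engineer would, in place of code of your own. Each camera call takes 0.05 s, during which the arm holds its last target. There are 200 camera calls.

## Working session

There is one attempt and no reset: what is moved stays moved. The work goes in short steps, Python scripts to look and compute and a tool call to move; the robot and the scene stay as the last step left them, time stands still between calls to the robot, and variables do not carry over. Pictures are saved under pics/ and viewed, at most 10 in all, crops included, and the job is handed in when it is done.

Besides the shell and the picture viewer there is one more tool, called as a command line: name --argument value ..., lists and objects as JSON in quotes. step_arm: Moves the arm, as the interface text tells. Its arguments: {"type":"object","properties":{"rows":{"type":"array","items":{"type":"object","properties":{"linear":{"type":"array","items":{"type":"number"}},"angular":{"type":"array","items":{"type":"number"}},"claw":{"type":"number"}}}}},"required":["rows"]}

```bash
ls; mkdir -p pics; cat > h.py <<'E'
import numpy as np, cv2, sys
from scipy.spatial.transform import Rotation as R
from rig import manip
np.set_printoptions(precision=2,suppress=True)
def cam(name):
    s=manip.observe(); im=manip.get_image(name)
    if name=="wrist":
        T=np.eye(4);T[:3,:3]=R.from_rotvec(s['tool_rot']).as_matrix();T[:3,3]=s['tcp_pos']
        im['Tw']=T@np.array(im['T_tool_cam'])
    else: im['Tw']=np.array(im['T'])
    return im
def w2p(im,P):
    Ti=np.linalg.inv(im['Tw']); 
    return cv2.projectPoints(np.array(P,float).reshape(-1,1,3),cv2.Rodrigues(Ti[:3,:3])[0],Ti[:3,3],np.array(im['intrinsics']),np.array(im['dist']))[0].reshape(-1,2)
def p2w(im,uv,z):
    n=cv2.undistortPoints(np.array(uv,float).reshape(-1,1,2),np.array(im['intrinsics']),np.array(im['dist'])).reshape(-1,2)
    d=np.c_[n,np.ones(len(n))]@im['Tw'][:3,:3].T; o=im['Tw'][:3,3]
    return o+d*((z-o[2])/d[:,2])[:,None]
def save(im,f): cv2.imwrite('pics/'+f,cv2.cvtColor(im['pixels'],cv2.COLOR_RGB2BGR))
def rect(im,name,z):
    "centre & min-area rect of silhouette projected to height z"
    r=manip.silhouettes(name,im)
    if not r: return None
    c=np.argwhere(r[0]['region'])[:,::-1]; h=cv2.convexHull(c.astype(np.int32)).reshape(-1,2)
    w=p2w(im,h,z)[:,:2]; m=cv2.minAreaRect(w.astype(np.float32))
    return r[0]['conf'],m,r[0]['pixel']
E
python3 - <<'E'
from h import *
ims=[cam('scene'),cam('side'),cam('wrist')]
for n,i in zip(('scene','side','wrist'),ims):
    save(i,n+'0.png'); print(n,i['Tw'][:3,3])
    for t,z in (('clamp_fixture',15),('strip_slab',10),('cover_slab',10),('swing_arm',20),('torque_wrench',8),('test_board',8),('adaptor',10)):
        print(t,rect(i,t,z))
a=np.hstack([i['pixels'] for i in ims[:2]])
print(manip.observe())
E
```

```text
pics
scene [-45.53 341.82 784.74]
clamp_fixture (0.29, ((549.2958374023438, 307.5098571777344), (77.13890838623047, 40.44723892211914), 1.1455961465835571), [158.0, 273.7])
strip_slab (0.79, ((554.8247680664062, 307.9131774902344), (73.5403060913086, 39.700897216796875), 2.082172155380249), [152.7, 275.4])
cover_slab (0.6, ((456.6022033691406, 357.9461364746094), (74.16409301757812, 41.811553955078125), 9.660896301269531), [151.3, 317.6])
swing_arm (0.85, ((560.8178100585938, -275.99652099609375), (190.1392364501953, 73.05948638916016), 65.17109680175781), [345.5, 179.0])
torque_wrench (0.75, ((385.6910095214844, 68.18844604492188), (20.19340705871582, 150.92572021484375), 7.391992568969727), [265.8, 288.8])
test_board (0.81, ((377.0309753417969, -111.85710906982422), (71.90789794921875, 34.965667724609375), 88.57294464111328), [337.9, 251.8])
adaptor (0.58, ((678.04345703125, -346.0087585449219), (16.100379943847656, 52.66668701171875), 51.826934814453125), [337.0, 158.7])
side [526.15 993.08 552.63]
clamp_fixture (0.98, ((545.2745361328125, 27.650344848632812), (103.34425354003906,
[... 634 characters left out ...]
5, ((676.7008666992188, -353.2625427246094), (33.90687561035156, 63.581825256347656), 25.16341781616211), [246.7, 188.3])
wrist [ 266.98 -623.73  372.31]
clamp_fixture None
strip_slab None
cover_slab None
swing_arm None
torque_wrench None
test_board None
adaptor None
{'clock': 1.2, 'qpos': array([ 1.16,  0.48,  0.02,  1.56, -0.01,  1.11, -0.08]), 'qd': array([ 0., -0., -0.,  0., -0.,  0.,  0.]), 'joint_efforts': array([  0.  , -59.63,   1.61, -28.16,   0.01,   0.  ,   0.  ]), 'tcp_pos': array([ 200.01, -644.72,  231.33]), 'tool_rot': array([3.11, 0.47, 0.  ]), 'ft_force': array([-0.19, -1.33, -0.92]), 'torque': array([-0.05,  0.03, -0.05]), 'grip_force': 0.0, 'grip_width': 85.59023749898608}
```

View pics/scene0.png

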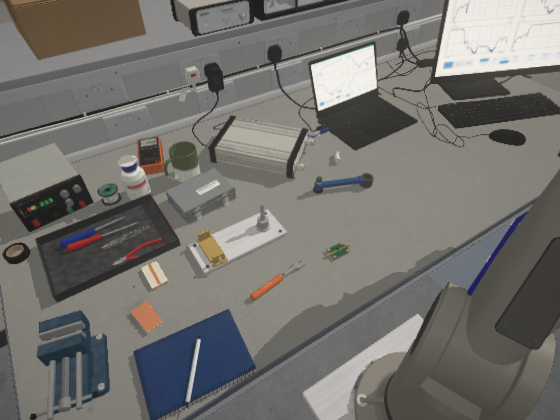

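View pics/side0.png

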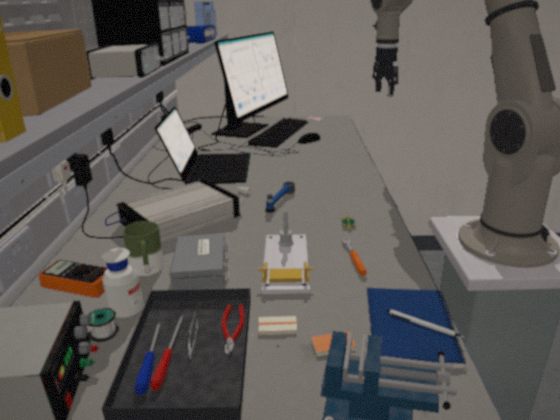

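```bash
cat >> h.py <<'E'
def Ryaw(deg): # tool down, tool x at yaw deg
    c,s=np.cos(np.radians(deg)),np.sin(np.radians(deg)); return np.array([[c,s,0],[s,-c,0],[0,0,-1.]])
def pose():
    s=manip.observe(); return np.array(s['tcp_pos']),R.from_rotvec(s['tool_rot']).as_matrix(),s
def go(*tg):
    p,A,s=pose(); print('t',round(s['clock'],2),'p',p,'yaw',round(np.degrees(np.arctan2(A[1,0],A[0,0])),2),'tilt',A[2,:2]*57.3,'q7',s['qpos'][6],'w',round(s['grip_width'],1),'f',np.array(s['ft_force']))
    for x,y,z,yaw in tg:
        l=A.T@(np.array([x,y,z])-p)/40; a=R.from_matrix(A.T@Ryaw(yaw)).as_rotvec(degrees=True)/5
        n=max(np.linalg.norm(l)*40/41.7,np.linalg.norm(a)*5/7.16); print('->',(x,y,z,yaw),'lin',l.round(3),'ang',a.round(3),'rows>=',n.round(1))
E
python3 - <<'E'
from h import *
go((480,-330,260,10),(540,70,260,0),(520,310,260,0))
E
```

```text
t 1.2 p [ 200.01 -644.72  231.33] yaw 17.23 tilt [0. 0.] q7 -0.08311027030537592 w 85.6 f [-0.19 -1.33 -0.92]
-> (480, -330, 260, 10) lin [ 9.02 -5.44 -0.72] ang [ 0.   -0.    1.45] rows>= 10.1
-> (540, 70, 260, 0) lin [ 13.41 -14.55  -0.72] ang [ 0.   -0.    3.45] rows>= 19.0
-> (520, 310, 260, 0) lin [ 14.71 -20.43  -0.72] ang [ 0.   -0.    3.45] rows>= 24.2
```

step_arm --rows '[{"linear":[9,-5.4,-0.7],"angular":[0,0,1.4],"claw":85},{"linear":[9,-5.4,-0.7],"angular":[0,0,1.4],"claw":85},{"linear":[9,-5.4,-0.7],"angular":[0,0,1.4],"claw":85},{"linear":[9,-5.4,-0.7],"angular":[0,0,1.4],"claw":85},{"linear":[9,-5.4,-0.7],"angular":[0,0,1.4],"claw":85},{"linear":[9,-5.4,-0.7],"angular":[0,0,1.4],"claw":85},{"linear":[9,-5.4,-0.7],"angular":[0,0,1.4],"claw":85},{"linear":[9,-5.4,-0.7],"angular":[0,0,1.4],"claw":85},{"linear":[9,-5.4,-0.7],"angular":[0,0,1.4],"claw":85},{"linear":[9,-5.4,-0.7],"angular":[0,0,1.4],"claw":85}]'

```text
clock: 2.03
tcp_pos: [478.2, -333.2, 259.5]
tool_rot: [3.129, 0.28, 0.001]
ft_force: [0.3, -1.2, -0.8]
grip_width: 84.8
grip_force: 0.0
```

```bash
python3 - <<'E'
from h import *
im=cam('wrist'); save(im,'w1.png')
c=np.array([[280,210],[0,0],[559,0],[559,419],[0,419]]); print(p2w(im,c,0))
r=manip.silhouettes('swing_arm',im)
print([(x['conf'],x['pixel'],p2w(im,[x['pixel']],21)) for x in r])
go((540,70,260,0),(500,310,260,0))
E
```

```text
[[ 426.88 -338.15    0.  ]
 [ 607.69    4.19    0.  ]
 [ 714.65 -594.61    0.  ]
 [ 162.88 -834.58    0.  ]
 [   3.42   41.55    0.  ]]
[(0.75, [246.2, 77.5], array([[ 565.22, -279.01,   21.  ]]))]
t 2.13 p [ 483.34 -327.08  259.85] yaw 10.94 tilt [ 0.27 -0.12] q7 -0.923502527899209 w 84.9 f [-0.02 -0.05  0.3 ]
-> (540, 70, 260, 0) lin [ 3.27 -9.48  0.03] ang [-0.03 -0.05  2.19] rows>= 9.6
-> (500, 310, 260, 0) lin [  3.43 -15.56   0.04] ang [-0.03 -0.05  2.19] rows>= 15.3
```

View pics/w1.png

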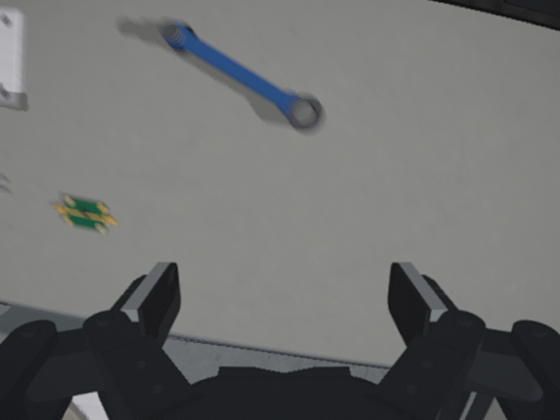

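step_arm --rows '[{"linear":[3.2,-8.8,0],"angular":[0,0,2.2],"claw":85},{"linear":[3.2,-8.8,0],"angular":[0,0,2.2],"claw":85},{"linear":[3.2,-8.8,0],"angular":[0,0,2.2],"claw":85},{"linear":[3.2,-8.8,0],"angular":[0,0,2.2],"claw":85},{"linear":[3.2,-8.8,0],"angular":[0,0,2.2],"claw":85},{"linear":[3.2,-8.8,0],"angular":[0,0,2.2],"claw":85},{"linear":[3.2,-8.8,0],"angular":[0,0,2.2],"claw":85},{"linear":[3.2,-8.8,0],"angular":[0,0,2.2],"claw":85},{"linear":[3.2,-8.8,0],"angular":[0,0,2.2],"claw":85},{"linear":[3.2,-8.8,0],"angular":[0,0,2.2],"claw":85}]'

```text
clock: 2.97
tcp_pos: [541.0, 44.3, 259.6]
tool_rot: [-3.137, 0.003, -0.003]
ft_force: [1.7, 1.2, 0.6]
grip_width: 85.2
grip_force: 0.0
```

```bash
python3 - <<'E'
from h import *
manip.observe(); cam('wrist'); cam('wrist');im=cam('wrist'); save(im,'w2.png')
for n,z in (('nest',25),('stud_tip',90),('clamp_fixture',15),('strip_slab',10),('cover_slab',10)): print(n,rect(im,n,z))
np.save('w2T.npy',im['Tw'])
go((500,330,230,0))
E
```

```text
nest (0.75, ((542.1856079101562, 83.50511169433594), (116.8575210571289, 233.4727783203125), 0.691272497177124), [237.8, 160.9])
stud_tip (0.61, ((553.2227172851562, 75.07698822021484), (96.6238784790039, 193.01063537597656), 0.00043961493065580726), [240.0, 163.6])
clamp_fixture (0.81, ((540.563720703125, 84.40943908691406), (120.96812438964844, 240.25283813476562), 0.4846206605434418), [243.1, 160.8])
strip_slab (0.59, ((558.389404296875, 302.6363830566406), (69.73681640625, 46.92437744140625), 0.7361600399017334), [51.4, 154.4])
cover_slab (0.79, ((461.1235046386719, 353.44451904296875), (71.1015396118164, 48.235050201416016), 11.393608093261719), [24.3, 234.4])
t 3.37 p [540.51  32.55 259.02] yaw -0.93 tilt [-0.    0.03] q7 -1.8394576021100986 w 85.0 f [-0.35  0.18 -0.03]
-> (500, 330, 230, 0) lin [-1.13 -7.42  0.72] ang [ 0.01  0.   -0.19] rows>= 7.2
```

View pics/w2.png

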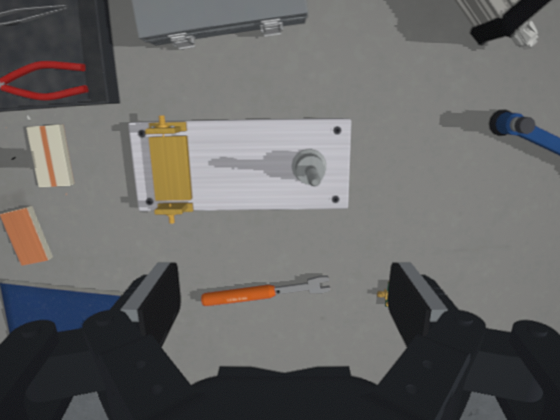

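step_arm --rows '[{"linear":[-0.7,-7.4,1.3],"angular":[0,0,-0.2],"claw":85},{"linear":[-0.7,-7.4,1.3],"angular":[0,0,-0.2],"claw":85},{"linear":[-0.7,-7.4,1.3],"angular":[0,0,-0.2],"claw":85},{"linear":[-0.7,-7.4,1.3],"angular":[0,0,-0.2],"claw":85},{"linear":[-0.7,-7.4,1.3],"angular":[0,0,-0.2],"claw":85},{"linear":[-0.7,-7.4,1.3],"angular":[0,0,-0.2],"claw":85},{"linear":[-0.7,-7.4,1.3],"angular":[0,0,-0.2],"claw":85},{"linear":[-0.7,-7.4,1.3],"angular":[0,0,-0.2],"claw":85},{"linear":[-0.7,-7.4,1.3],"angular":[0,0,-0.2],"claw":85}]'

```text
clock: 4.12
tcp_pos: [514.8, 334.5, 206.3]
tool_rot: [-3.14, -0.015, 0.003]
ft_force: [-0.2, -0.2, -0.3]
grip_width: 85.5
grip_force: 0.0
```

```bash
cat >> h.py <<'E'
from scipy.optimize import minimize
def fitbox(im,name,dims,p0,z0=0):
    "fit box (x,y,yaw) at base z0 to silhouette by matching hull IoU"
    r=manip.silhouettes(name,im)
    if not r: return None
    m=r[0]['region'].astype(np.uint8)
    hx,hy,hz=dims[0]/2,dims[1]/2,dims[2]
    C=np.array([[a*hx,b*hy,c*hz] for a in(-1,1) for b in(-1,1) for c in(0,1)])
    def poly(v):
        c,s=np.cos(v[2]/57.3),np.sin(v[2]/57.3)
        W=np.c_[v[0]+c*C[:,0]-s*C[:,1],v[1]+s*C[:,0]+c*C[:,1],z0+C[:,2]]
        return cv2.convexHull(w2p(im,W).astype(np.float32))
    def cost(v):
        q=np.zeros(m.shape[:2],np.uint8); cv2.fillConvexPoly(q,np.round(poly(v)*16).astype(np.int32),1,shift=4)
        return -(q&m).sum()/max((q|m).sum(),1)
    b=None
    for d in (6,3):
        v=np.array(p0 if b is None else b.x,float)
        b=minimize(cost,v,method='Nelder-Mead',options=dict(initial_simplex=np.array([v,v+[d,0,0],v+[0,d,0],v+[0,0,d]]),xatol=.05,fatol=1e-4))
    return r[0]['conf'],b.x,-b.fun
E
python3 - <<'E'
from h import *
cam('wrist');cam('wrist');im=cam('wrist'); save(im,'w3.png')
a=fitbox(im,'strip_slab',(70,40,10),(556,308,2)); b=fitbox(im,'cover_slab',(70,40,10),(458,358,10)); print(a,b)
v=a[1]
go((v[0],v[1],40,v[2]),(v[0],v[1],1,v[2]))
E
```

```text
(0.94, array([560.67, 360.67, -27.33]), np.float64(-0.0)) (0.58, array([460., 416., -14.]), np.float64(-0.0))
t 4.37 p [517.75 328.17 207.31] yaw 0.03 tilt [0.05 0.06] q7 -2.3994997145367236 w 85.3 f [ 1.59 -0.44  0.51]
-> (np.float64(560.6666666666667), np.float64(360.66666666666663), 40, np.float64(-27.333333333333336)) lin [ 1.07 -0.82  4.18] ang [ 0.01 -0.01  5.47] rows>= 4.2
-> (np.float64(560.6666666666667), np.float64(360.66666666666663), 1, np.float64(-27.333333333333336)) lin [ 1.07 -0.82  5.16] ang [ 0.01 -0.01  5.47] rows>= 5.1h.py:50: RuntimeWarning: overflow encountered in scalar negative
  return -(q&m).sum()/max((q|m).sum(),1)
```

View pics/w3.png

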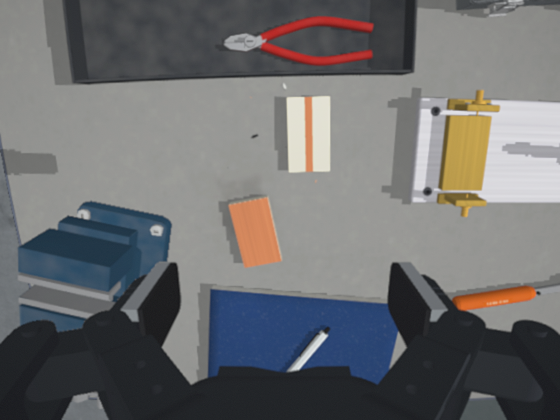

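```bash
sed -i 's/return -(q&m).sum()/return -float((q\&m).sum())/' h.py
python3 - <<'E'
from h import *
im=cam('wrist')
a=fitbox(im,'strip_slab',(70,40,10),(556,308,2)); b=fitbox(im,'cover_slab',(70,40,10),(458,358,10)); print(a,b)
print('block',p2w(im,[[447,117],[490,115],[484,190],[441,188]],25))
v=a[1]
go((v[0],v[1],40,v[2]),(v[0],v[1],2,v[2]))
E
```

```text
(0.68, array([557.94, 306.86,   1.83]), np.float64(0.9747566909975669)) (0.75, array([460.02, 358.42,  11.44]), np.float64(0.9688826025459689))
block [[577.12 181.    25.  ]
 [579.81 140.49  25.  ]
 [509.66 136.19  25.  ]
 [511.45 179.22  25.  ]]
t 4.52 p [517.27 329.18 207.39] yaw 0.1 tilt [0.04 0.02] q7 -2.399804125050133 w 84.9 f [-0.1  -0.48  0.16]
-> (np.float64(557.9403044167758), np.float64(306.8608941252528), 40, np.float64(1.8314984778896757)) lin [1.01 0.56 4.19] ang [ 0.   -0.01 -0.35] rows>= 4.2
-> (np.float64(557.9403044167758), np.float64(306.8608941252528), 2, np.float64(1.8314984778896757)) lin [1.01 0.56 5.14] ang [ 0.   -0.01 -0.35] rows>= 5.0
```

step_arm --rows '[{"linear":[1.01,0.56,3.5],"angular":[0,0,-0.35],"claw":85},{"linear":[1.01,0.56,3.5],"angular":[0,0,-0.35],"claw":85},{"linear":[1.01,0.56,3.5],"angular":[0,0,-0.35],"claw":85},{"linear":[1.01,0.56,4.4],"angular":[0,0,-0.35],"claw":80},{"linear":[1.01,0.56,4.8],"angular":[0,0,-0.35],"claw":70},{"linear":[1.01,0.56,5.13],"angular":[0,0,-0.35],"claw":60},{"linear":[1.01,0.56,5.13],"angular":[0,0,-0.35],"claw":60},{"linear":[1.01,0.56,5.13],"angular":[0,0,-0.35],"claw":60}]'

```text
clock: 5.18
tcp_pos: [557.2, 308.9, 2.6]
tool_rot: [-3.141, -0.054, -0.0]
ft_force: [-0.2, -0.1, 0.4]
grip_width: 59.9
grip_force: 0.0
```

step_arm --rows '[{"linear":[0,0,0],"angular":[0,0,0],"claw":45},{"linear":[0,0,0],"angular":[0,0,0],"claw":30},{"linear":[0,0,0],"angular":[0,0,0],"claw":25},{"linear":[0,0,0],"angular":[0,0,0],"claw":25},{"linear":[0,0,0],"angular":[0,0,0],"claw":25}]'

```text
clock: 5.6
tcp_pos: [558.6, 309.8, 5.1]
tool_rot: [-3.139, -0.054, -0.007]
ft_force: [-1.4, -0.2, 5.6]
grip_width: 37.5
grip_force: 59.4
```

```bash
python3 - <<'E'
from h import *
go((480,170,130,0))
E
```

```text
t 5.6 p [558.58 309.77   5.07] yaw 1.99 tilt [ 0.24 -0.13] q7 -2.404301697842444 w 37.5 f [-1.42 -0.17  5.56]
-> (480, 170, 130, 0) lin [-2.07  3.42 -3.14] ang [-0.03 -0.05  0.4 ] rows>= 4.9
```

step_arm --rows '[{"linear":[0,0,-1],"angular":[0,0,0.4],"claw":25},{"linear":[0,0,-2],"angular":[0,0,0.4],"claw":25},{"linear":[-1,1,-3.2],"angular":[0,0,0.4],"claw":25},{"linear":[-1.5,3.4,-3.2],"angular":[0,0,0.4],"claw":25},{"linear":[-1.5,3.4,-3.2],"angular":[0,0,0.4],"claw":25},{"linear":[-1.5,3.4,-3.2],"angular":[0,0,0.4],"claw":25},{"linear":[-1.5,3.4,-3.2],"angular":[0,0,0.4],"claw":25}]'

```text
clock: 6.18
tcp_pos: [501.2, 162.1, 132.2]
tool_rot: [3.136, -0.013, 0.003]
ft_force: [-0.8, -0.8, -1.0]
grip_width: 37.5
grip_force: 60.5
```

```bash
python3 - <<'E'
from h import *
cam('wrist');im=cam('wrist'); save(im,'w4.png')
p,A,s=pose()
x=[rect(im,n,z) for n,z in (('clamp_fixture',15),('strip_slab',p[2]+8))]; print(x)
print(fitbox(im,'clamp_fixture',(100,240,15),(543,85,0)))
go((545,160,60,0))
E
```

```text
[None, (0.64, ((504.611328125, 166.00537109375), (38.74808883666992, 70.3850326538086), 89.85675048828125), [282.6, 261.7])]
None
t 6.43 p [502.31 172.26 130.78] yaw 0.08 tilt [ 0.11 -0.09] q7 -2.198599982369168 w 36.9 f [ 0.46  0.7  -0.32]
-> (545, 160, 60, 0) lin [1.06 0.31 1.77] ang [-0.02 -0.02  0.02] rows>= 2.0
```

View pics/w4.png

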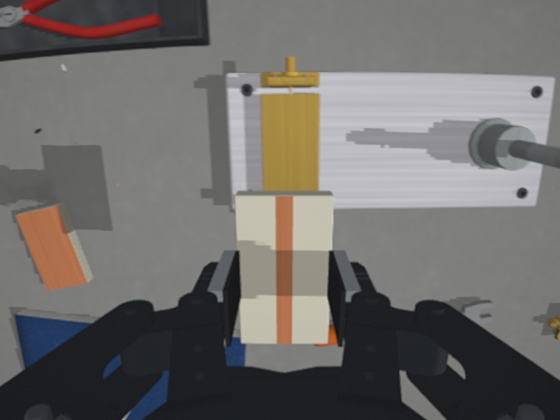

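```bash
cat > fx.py <<'E'
from h import *
def fixture(im,v0,blockup=None):
    # fit plate corners by model-based: edges of plate mask (bright low-sat)
    hsv=cv2.cvtColor(im['pixels'],cv2.COLOR_RGB2HSV)
    m=((hsv[...,2]>165)&(hsv[...,1]<40)).astype(np.uint8)
    return m
E
python3 - <<'E'
from h import *
im=cam('wrist'); save(im,'w5.png'); p0=im['Tw'][:3,3]
g=cv2.cvtColor(im['pixels'],cv2.COLOR_RGB2GRAY)
c=np.array([[230,74],[551,77],[541,204],[262,93],[319,93]],np.float32).reshape(-1,1,2)
c=cv2.cornerSubPix(g,c.copy(),(5,5),(-1,-1),(3,50,.01)).reshape(-1,2); print(c)
print(p2w(im,c[:3],15),p2w(im,c[3:],25))
print('screws',p2w(im,[[247,90],[537,92],[522,193]],15))
cs=np.array([[237,194],[332,194],[330,343],[243,343]],np.float32).reshape(-1,1,2)
cs=cv2.cornerSubPix(g,cs.copy(),(5,5),(-1,-1),(3,50,.01)).reshape(-1,2); print(cs)
p,A,s=pose()
w=p2w(im,cs,p[2]+7); print(w,w.mean(0)-p)
go((545,160,60,0))
E
```

```text
[[230.    74.  ]
 [552.25  78.85]
 [544.38 208.13]
 [262.28  94.55]
 [319.    93.  ]]
[[592.   209.37  15.  ]
 [593.49 -21.23  15.  ]
 [496.3  -32.89  15.  ]] [[577.97 186.76  25.  ]
 [579.05 148.96  25.  ]]
screws [[581.28 197.9   15.  ]
 [583.73 -10.5   15.  ]
 [508.45 -11.32  15.  ]]
[[234.47 195.47]
 [333.12 194.88]
 [326.72 343.71]
 [240.69 342.79]]
[[537.38 191.53 137.39]
 [537.68 152.95 137.39]
 [468.75 152.86 137.39]
 [469.16 191.5  137.39]] [ 1.14 -0.1   7.  ]
t 6.48 p [502.1  172.31 130.39] yaw 0.11 tilt [ 0.06 -0.07] q7 -2.198511622158535 w 37.0 f [ 0.16 -0.08 -0.25]
-> (545, 160, 60, 0) lin [1.07 0.31 1.76] ang [-0.01 -0.01  0.02] rows>= 2.0
```

View pics/w5.png

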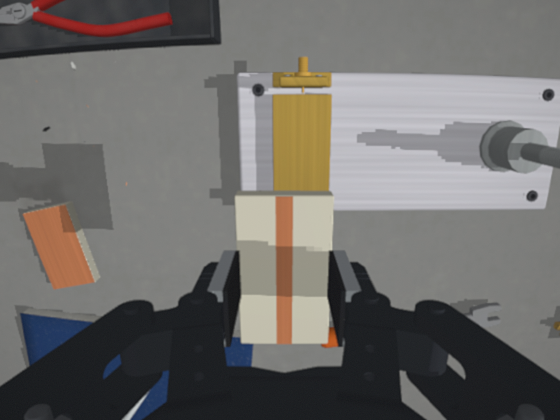

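```bash
python3 - <<'E'
from h import *
im=cam('wrist'); g=cv2.cvtColor(im['pixels'],cv2.COLOR_RGB2GRAY)
c=np.array([[239,74],[547,209],[273,94],[331,94]],np.float32).reshape(-1,1,2)
c=cv2.cornerSubPix(g,c.copy(),(4,4),(-1,-1),(3,50,.01)).reshape(-1,2); print(c)
print(p2w(im,c[:2],15),p2w(im,c[2:],25))
# screws: dark blobs
S=[]
for u,v in [[258,90],[548,95],[532,197]]:
    q=g[v-9:v+10,u-9:u+10].astype(float); w=np.clip(110-q,0,None); yy,xx=np.mgrid[-9:10,-9:10]
    S.append([u+(w*xx).sum()/w.sum(),v+(w*yy).sum()/w.sum()])
print(S,p2w(im,S,15))
# block side edges at rows: brass mask
h=cv2.cvtColor(im['pixels'],cv2.COLOR_RGB2HSV)
for r in range(105,186,20):
    k=np.flatnonzero((h[r,:,1]>120)&(h[r,:,0]>12)&(h[r,:,0]<35)&(np.arange(560)>250)&(np.arange(560)<350)); print(r,k.min(),k.max(),p2w(im,[[k.min()-.5,r],[k.max()+.5,r]],25)[:,:2].ravel())
go((543,165,60,0))
E
```

```text
[[237.3   72.92]
 [544.76 207.99]
 [270.08  93.66]
 [331.29  93.49]]
[[592.33 204.32  15.  ]
 [496.29 -32.92  15.  ]] [[578.22 181.59  25.  ]
 [578.5  140.85  25.  ]]
[[np.float64(257.8771865889213), np.float64(88.78516763848397)], [np.float64(548.4353038445639), np.float64(94.05952873088053)], [np.float64(532.002744510978), np.float64(195.35279441117765)]] [[581.75 190.37  15.  ]
 [582.45 -19.53  15.  ]
 [506.48 -19.84  15.  ]]
105 273 330 [570.86 180.02 571.02 141.15]
125 274 329 [557.65 179.42 557.78 141.4 ]
145 274 329 [544.12 179.49 544.23 140.95]
165 274 328 [530.22 179.57 530.32 141.18]
185 274 328 [515.93 179.65 516.02 140.69]
t 6.53 p [501.92 172.19 130.07] yaw 0.11 tilt [ 0.03 -0.05] q7 -2.198488504537644 w 37.8 f [-0.52  0.84 -0.58]
-> (543, 165, 60, 0) lin [1.03 0.18 1.75] ang [-0.01 -0.01  0.02] rows>= 2.0
```

step_arm --rows '[{"linear":[1.02,0.3,0.5],"angular":[0,0,0],"claw":25},{"linear":[1.02,0.3,1.5],"angular":[0,0,0],"claw":25},{"linear":[1.02,0.3,2.1],"angular":[0,0,0],"claw":25},{"linear":[1.02,0.3,2.1],"angular":[0,0,0],"claw":25},{"linear":[1.02,0.3,2.1],"angular":[0,0,0],"claw":25},{"linear":[1.02,0.3,2.1],"angular":[0,0,0],"claw":25}]'

```text
clock: 7.03
tcp_pos: [542.8, 159.8, 46.9]
tool_rot: [-3.141, -0.002, -0.001]
ft_force: [0.3, 0.7, -1.2]
grip_width: 37.6
grip_force: 61.0
```

```bash
python3 - <<'E'
from h import *
im=cam('wrist');save(im,'w6.png')
go((542.9,160.4,30,0.1))
E
```

```text
t 7.08 p [543.14 159.77  47.45] yaw 0.05 tilt [ 0.1  -0.06] q7 -2.2059713414149287 w 37.4 f [ 1.1  -0.71 -0.15]
-> (542.9, 160.4, 30, 0.1) lin [-0.01 -0.01  0.44] ang [-0.01 -0.02 -0.01] rows>= 0.4
```

View pics/w6.png

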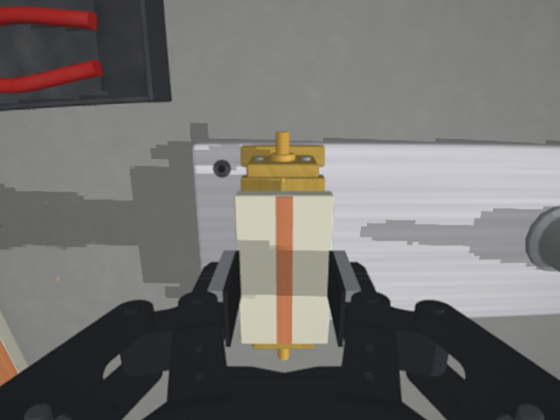

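step_arm --rows '[{"linear":[0,-0.01,0.3],"angular":[0,0,0],"claw":25},{"linear":[0,-0.01,0.43],"angular":[0,0,0],"claw":25},{"linear":[0,-0.01,0.45],"angular":[0,0,0],"claw":25},{"linear":[0,-0.01,0.45],"angular":[0,0,0],"claw":25}]'

```text
clock: 7.42
tcp_pos: [543.2, 159.5, 30.0]
tool_rot: [-3.141, 0.0, -0.003]
ft_force: [-6.0, -1.0, 18.5]
grip_width: 37.4
grip_force: 63.3
```

step_arm --rows '[{"linear":[0,0,-0.03],"angular":[0,0,0],"claw":45},{"linear":[0,0,-0.03],"angular":[0,0,0],"claw":56},{"linear":[0,0,-0.03],"angular":[0,0,0],"claw":60},{"linear":[0,0,-0.03],"angular":[0,0,0],"claw":60},{"linear":[0,0,-1],"angular":[0,0,0],"claw":70},{"linear":[0,0,-2],"angular":[0,0,0],"claw":85},{"linear":[0,-0.5,-3],"angular":[0,0,0],"claw":85},{"linear":[-1,-1.5,-3],"angular":[0,0,0],"claw":85}]'

```text
clock: 8.08
tcp_pos: [522.4, 206.0, 153.9]
tool_rot: [-3.138, 0.016, -0.021]
ft_force: [1.0, 1.4, 0.8]
grip_width: 85.2
grip_force: 0.0
```

```bash
python3 - <<'E'
from h import *
cam('wrist');cam('wrist');im=cam('wrist');save(im,'w7.png')
print(fitbox(im,'strip_slab',(70,40,10),(544,160,0),25))
print(fitbox(im,'cover_slab',(70,40,10),(460,358,11)))
go((460,358.4,80,11.4),(460,358.4,5,11.4))
E
```

```text
(0.75, array([542.83, 159.66,   0.41]), np.float64(0.9431838484902626))
(0.9, array([460.12, 358.36,  10.74]), np.float64(0.9270516717325228))
t 8.33 p [513.39 207.03 146.71] yaw 0.01 tilt [-0.02  0.05] q7 -2.246295833844705 w 85.2 f [ 0.36  0.67 -0.14]
-> (460, 358.4, 80, 11.4) lin [-1.33 -3.79  1.67] ang [ 0.01  0.01 -2.28] rows>= 4.2
-> (460, 358.4, 5, 11.4) lin [-1.33 -3.79  3.54] ang [ 0.01  0.01 -2.28] rows>= 5.1
```

step_arm --rows '[{"linear":[-1.33,-3.79,1.2],"angular":[0,0,-2.25],"claw":85},{"linear":[-1.33,-3.79,1.2],"angular":[0,0,-2.25],"claw":85},{"linear":[-1.33,-3.79,1.2],"angular":[0,0,-2.25],"claw":85},{"linear":[-1.33,-3.79,1.2],"angular":[0,0,-2.25],"claw":85},{"linear":[-1.33,-3.79,2.0],"angular":[0,0,-2.25],"claw":80},{"linear":[-1.33,-3.79,2.8],"angular":[0,0,-2.25],"claw":70},{"linear":[-1.33,-3.79,3.4],"angular":[0,0,-2.25],"claw":62},{"linear":[-1.33,-3.79,3.54],"angular":[0,0,-2.25],"claw":60},{"linear":[-1.33,-3.79,3.54],"angular":[0,0,-2.25],"claw":60},{"linear":[-1.33,-3.79,3.54],"angular":[0,0,-2.25],"claw":60}]'

```text
clock: 9.17
tcp_pos: [461.3, 358.6, 5.7]
tool_rot: [3.126, 0.305, -0.0]
ft_force: [-0.1, -0.4, 0.8]
grip_width: 59.7
grip_force: 0.0
```

```bash
python3 - <<'E'
from h import *
go((460.1,358.4,4.5,11.1))
E
```

```text
t 9.17 p [461.25 358.58   5.68] yaw 11.16 tilt [-0.    0.02] q7 -2.4672526987433647 w 59.7 f [-0.14 -0.36  0.79]
-> (460.1, 358.4, 4.5, 11.1) lin [-0.03 -0.    0.03] ang [0.   0.   0.01] rows>= 0.0
```

step_arm --rows '[{"linear":[-0.02,0,0.02],"angular":[0,0,0],"claw":45},{"linear":[-0.02,0,0.02],"angular":[0,0,0],"claw":30},{"linear":[-0.02,0,0.02],"angular":[0,0,0],"claw":25},{"linear":[-0.02,0,0.02],"angular":[0,0,0],"claw":25},{"linear":[-0.02,0,0.02],"angular":[0,0,0],"claw":25}]'

```text
clock: 9.58
tcp_pos: [460.8, 359.4, 6.8]
tool_rot: [-3.125, -0.306, -0.004]
ft_force: [-1.0, -0.6, 5.8]
grip_width: 36.4
grip_force: 59.4
```

```bash
python3 - <<'E'
from h import *
go((500,172,130,0.1))
E
```

```text
t 9.58 p [460.8  359.38   6.76] yaw 11.2 tilt [ 0.16 -0.06] q7 -2.469333971365525 w 36.4 f [-1.02 -0.61  5.82]
-> (500, 172, 130, 0.1) lin [ 0.06  4.78 -3.08] ang [-0.01 -0.03  2.22] rows>= 5.5
```

step_arm --rows '[{"linear":[0,0,-0.8],"angular":[0,0,0],"claw":25},{"linear":[0,0,-1.8],"angular":[0,0,0],"claw":25},{"linear":[0,1,-2.6],"angular":[0,0,1],"claw":25},{"linear":[0.06,4.78,-2.8],"angular":[0,0,2.2],"claw":25},{"linear":[0.06,4.78,-2.8],"angular":[0,0,2.2],"claw":25},{"linear":[0.06,4.78,-2.8],"angular":[0,0,2.2],"claw":25},{"linear":[0.06,4.78,-2.8],"angular":[0,0,2.2],"claw":25},{"linear":[0.06,4.78,-2.8],"angular":[0,0,2.2],"claw":25},{"linear":[0.06,4.78,-2.8],"angular":[0,0,2.2],"claw":25},{"linear":[0.06,4.78,-2.8],"angular":[0,0,2.2],"claw":25}]'

```text
clock: 10.42
tcp_pos: [499.7, 172.4, 117.7]
tool_rot: [-3.14, -0.006, -0.003]
ft_force: [-0.1, 0.8, 0.0]
grip_width: 36.6
grip_force: 60.1
```

```bash
python3 - <<'E'
from h import *
cam('wrist');im=cam('wrist'); save(im,'w8.png'); g=cv2.cvtColor(im['pixels'],cv2.COLOR_RGB2GRAY)
p,A,s=pose()
f=fitbox(im,'cover_slab',(70,40,10),(p[0],p[1],0),p[2]-6.5); print(f, f[1][:2]-p[:2])
cs=np.array([[236,194],[332,194],[328,343],[241,343]],np.float32).reshape(-1,1,2)
cs=cv2.cornerSubPix(g,cs.copy(),(6,6),(-1,-1),(3,50,.01)).reshape(-1,2); print(cs)
w=p2w(im,cs,p[2]+3.5); print(w,w.mean(0)-p)
go((543,160.3,48,0.1))
E
```

```text
(0.86, array([497.87, 173.04,   0.82]), np.float64(0.9405967886430984)) [-1.23 -0.54]
[[239.69 191.73]
 [330.36 192.17]
 [327.55 342.14]
 [241.   343.  ]]
[[535.02 190.94 120.75]
 [535.04 154.71 120.75]
 [464.13 152.83 120.75]
 [463.42 192.64 120.75]] [ 0.31 -0.8   3.5 ]
t 10.57 p [498.96 173.55 117.02] yaw 0.38 tilt [ 0.02 -0.05] q7 -2.213957095998477 w 36.1 f [ 0.11  0.27 -1.06]
-> (543, 160.3, 48, 0.1) lin [1.1  0.34 1.73] ang [-0.01 -0.01  0.06] rows>= 2.0
```

View pics/w8.png

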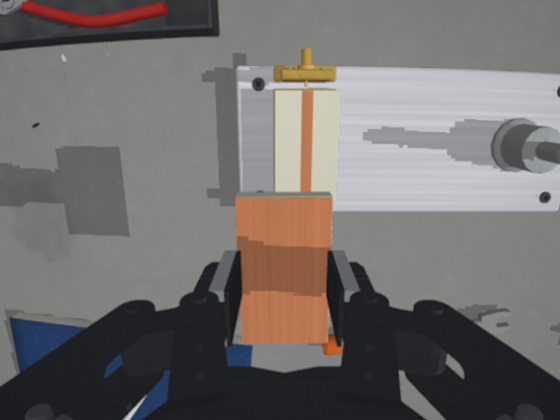

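step_arm --rows '[{"linear":[1.1,0.34,0.3],"angular":[0,0,0.06],"claw":25},{"linear":[1.1,0.34,1.2],"angular":[0,0,0.06],"claw":25},{"linear":[1.1,0.34,1.6],"angular":[0,0,0.06],"claw":25},{"linear":[1.1,0.34,1.6],"angular":[0,0,0.06],"claw":25},{"linear":[1.1,0.34,1.6],"angular":[0,0,0.06],"claw":25},{"linear":[1.1,0.34,1.6],"angular":[0,0,0.06],"claw":25}]'

```text
clock: 11.07
tcp_pos: [543.4, 159.9, 53.7]
tool_rot: [-3.141, -0.001, -0.001]
ft_force: [-0.2, 0.4, 0.5]
grip_width: 36.1
grip_force: 60.4
```

```bash
python3 - <<'E'
from h import *
im=cam('wrist')
p,A,s=pose(); print(fitbox(im,'cover_slab',(70,40,10),(p[0],p[1],0),p[2]-6.5))
go((543.2,159.9,41.8,0.1))
E
```

```text
(0.82, array([542.07, 159.76,   1.03]), np.float64(0.932772534536999))
t 11.17 p [543.83 159.56  54.2 ] yaw 0.0 tilt [ 0.12 -0.06] q7 -2.2072118875130005 w 36.6 f [ 0.44  0.61 -0.54]
-> (543.2, 159.9, 41.8, 0.1) lin [-0.02 -0.01  0.31] ang [-0.01 -0.02 -0.02] rows>= 0.3
```

step_arm --rows '[{"linear":[0,0,0.2],"angular":[0,0,0],"claw":25},{"linear":[0,0,0.3],"angular":[0,0,0],"claw":25},{"linear":[0,0,0.31],"angular":[0,0,0],"claw":25},{"linear":[0,0,0.31],"angular":[0,0,0],"claw":25}]'

```text
clock: 11.5
tcp_pos: [543.8, 158.8, 41.7]
tool_rot: [-3.142, 0.002, -0.002]
ft_force: [-2.9, -0.7, 11.8]
grip_width: 36.8
grip_force: 63.1
```

step_arm --rows '[{"linear":[0,0,-0.02],"angular":[0,0,0],"claw":45},{"linear":[0,0,-0.02],"angular":[0,0,0],"claw":56},{"linear":[0,0,-0.02],"angular":[0,0,0],"claw":60},{"linear":[0,0,-0.02],"angular":[0,0,0],"claw":60},{"linear":[0,0,-1],"angular":[0,0,0],"claw":70},{"linear":[0,0,-2],"angular":[0,0,0],"claw":85},{"linear":[-0.5,0.5,-3.5],"angular":[0,0,0],"claw":85},{"linear":[-1.2,1.5,-4],"angular":[0,0,0],"claw":85},{"linear":[-1.2,1.5,-4],"angular":[0,0,0],"claw":85}]'

```text
clock: 12.25
tcp_pos: [495.1, 97.9, 202.6]
tool_rot: [-3.141, 0.001, -0.004]
ft_force: [0.7, -1.8, -0.7]
grip_width: 85.0
grip_force: 0.0
```

```bash
python3 - <<'E'
from h import *
cam('wrist');cam('wrist');cam('wrist');im=cam('wrist'); save(im,'w9.png')
print(fitbox(im,'cover_slab',(70,40,10),(543,160,0),35), rect(im,'cover_slab',45), rect(im,'strip_slab',40))
im2=cam('scene'); 
go((500,-100,200,40),(500,-300,220,65))
E
```

```text
(0.7, array([541.69, 158.64,  -0.38]), np.float64(0.9554739499655727)) (0.7, ((541.830078125, 157.66342163085938), (42.21247863769531, 69.8071517944336), 89.61032104492188), [208.0, 133.1]) (0.72, ((544.2587890625, 85.85578155517578), (112.11469268798828, 220.72604370117188), 0.08787529170513153), [316.4, 124.8])
t 12.65 p [495.1   99.36 199.26] yaw 0.02 tilt [-0.1  -0.02] q7 -2.012517654698623 w 85.3 f [ 0.36 -0.16  0.36]
-> (500, -100, 200, 40) lin [ 0.12  4.98 -0.02] ang [-0.01  0.02 -8.  ] rows>= 5.6
-> (500, -300, 220, 65) lin [ 0.12  9.98 -0.52] ang [ -0.01   0.01 -13.  ] rows>= 9.6
```

```bash
cat > rel.py <<'E'
from h import *
def screws(im):
    g=cv2.cvtColor(im['pixels'],cv2.COLOR_RGB2GRAY); o=[]
    for P in ([582,190.4,15],[582.4,-19.5,15],[506.5,-19.7,15],[506.2,190.2,15]):
        u,v=np.round(w2p(im,[P])[0]).astype(int); q=g[v-11:v+12,u-11:u+12].astype(float)
        if q.shape!=(23,23): print('off',u,v); continue
        w=np.clip(95-q,0,None); yy,xx=np.mgrid[-11:12,-11:12]
        c=[u+(w*xx).sum()/w.sum(),v+(w*yy).sum()/w.sum()]; print(P,(u,v),np.array(c),(w>0).sum(),p2w(im,[c],15)[0])
E
python3 - <<'E'
from rel import *
im=cam('wrist'); screws(im); print(fitbox(im,'cover_slab',(70,40,10),(543,160,0),35))
h=cv2.cvtColor(im['pixels'],cv2.COLOR_RGB2HSV)
# connector plates brass: bounding
m=((h[...,1]>120)&(h[...,0]>16)&(h[...,0]<30)).astype(np.uint8)
n,l,st,ce=cv2.connectedComponentsWithStats(m); print([ (s.tolist()) for s in st[1:] if s[4]>40])
cv2.imwrite('pics/c9.png',cv2.resize(cv2.cvtColor(im['pixels'][60:210,120:320],cv2.COLOR_RGB2BGR),None,fx=4,fy=4,interpolation=cv2.INTER_NEAREST))
E
```

```text
[582, 190.4, 15] (np.int64(180), np.int64(83)) [179.91  83.87] 67 [581.65 190.41  15.  ]
[582.4, -19.5, 15] (np.int64(419), np.int64(84)) [418.8   83.63] 62 [582.4  -19.62  15.  ]
[506.5, -19.7, 15] (np.int64(412), np.int64(168)) [411.7  168.56] 51 [506.42 -19.84  15.  ]
[506.2, 190.2, 15] (np.int64(186), np.int64(169)) [185.92 169.46] 63 [505.39 190.13  15.  ]
(0.85, array([541.82, 158.62,  -0.04]), np.float64(0.9540022547914317))
[[190, 58, 46, 25, 560], [196, 173, 44, 22, 456], [450, 279, 32, 11, 129], [505, 283, 10, 8, 57]]
```

View pics/c9.png

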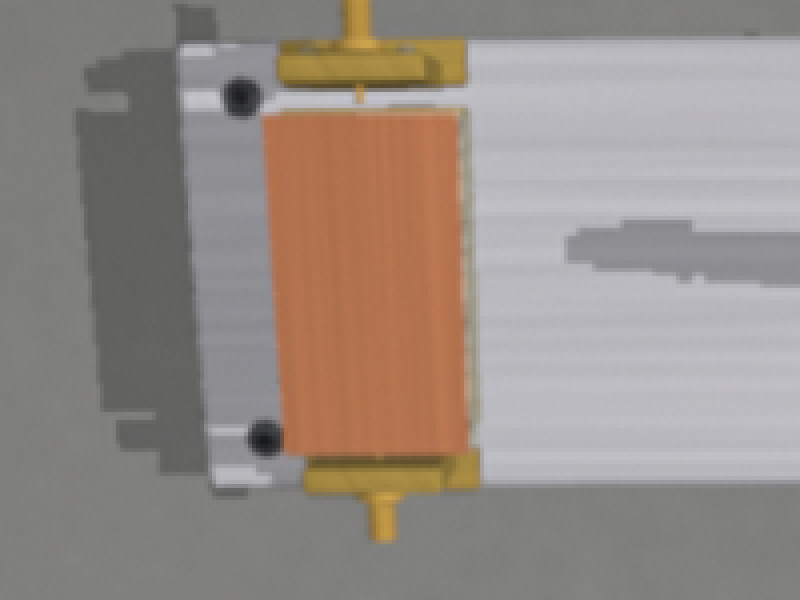

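```bash
python3 - <<'E'
from h import *
im=cam('wrist')
w=p2w(im,np.array([[263,114],[460,114],[469,455],[286,455]])/4+[120,60],45); print(w,w.mean(0))
# expected pixels of fixture plate inner top edges & outer, in crop coords
for y in (-39,39): print(y,(w2p(im,[[544-y,160.3+a,z] for z in (45,30) for a in (-15,15)])-[120,60])*4)
print((w2p(im,[[544-y,160.3+a,45] for y in (-35,35) for a in (-20,20)])-[120,60])*4)
go((543.4,158.6,90,0.2))
E
```

```text
[[576.58 177.38  45.  ]
 [576.15 137.9   45.  ]
 [507.15 138.3   45.  ]
 [507.26 177.13  45.  ]] [541.79 157.68  45.  ]
-39 [[421.64  78.55]
 [271.41  80.49]
 [432.99  82.85]
 [289.93  84.58]]
39 [[436.29 465.1 ]
 [295.26 465.48]
 [446.27 451.45]
 [311.57 451.85]]
[[447.48  99.24]
 [247.81 101.7 ]
 [459.23 446.36]
 [270.57 446.97]]
t 12.8 p [495.14  99.07 199.5 ] yaw -0.0 tilt [-0.08 -0.01] q7 -2.0123404309966957 w 85.4 f [0.41 0.14 0.18]
-> (543.4, 158.6, 90, 0.2) lin [ 1.21 -1.49  2.74] ang [-0.    0.02 -0.04] rows>= 3.2
```

step_arm --rows '[{"linear":[1.2,-1.52,1.8],"angular":[0,0,-0.04],"claw":70},{"linear":[1.2,-1.52,1.8],"angular":[0,0,-0.04],"claw":70},{"linear":[1.2,-1.52,1.8],"angular":[0,0,-0.04],"claw":70},{"linear":[1.2,-1.52,2.6],"angular":[0,0,-0.04],"claw":70},{"linear":[1.2,-1.52,2.6],"angular":[0,0,-0.04],"claw":70},{"linear":[1.2,-1.52,2.6],"angular":[0,0,-0.04],"claw":70},{"linear":[1.2,-1.52,2.6],"angular":[0,0,-0.04],"claw":70}]'

```text
clock: 13.38
tcp_pos: [543.6, 159.2, 96.9]
tool_rot: [-3.142, -0.003, -0.0]
ft_force: [-0.5, -0.7, 1.0]
grip_width: 69.9
grip_force: 0.0
```

```bash
python3 - <<'E'
from h import *
go((543,160,36,0.2))
E
```

```text
t 13.38 p [543.62 159.15  96.9 ] yaw 0.12 tilt [ 0.01 -0.  ] q7 -2.1810944784868376 w 69.9 f [-0.48 -0.67  1.03]
-> (543, 160, 36, 0.2) lin [-0.02 -0.02  1.52] ang [-0.   -0.   -0.02] rows>= 1.5
```

step_arm --rows '[{"linear":[-0.01,-0.02,0.8],"angular":[0,0,-0.02],"claw":70},{"linear":[-0.01,-0.02,1.4],"angular":[0,0,-0.02],"claw":65},{"linear":[-0.01,-0.02,1.5],"angular":[0,0,-0.02],"claw":55},{"linear":[-0.01,-0.02,1.5],"angular":[0,0,-0.02],"claw":48},{"linear":[-0.01,-0.02,1.5],"angular":[0,0,-0.02],"claw":44},{"linear":[-0.01,-0.02,1.5],"angular":[0,0,-0.02],"claw":38},{"linear":[-0.01,-0.02,1.5],"angular":[0,0,-0.02],"claw":34},{"linear":[-0.01,-0.02,1.5],"angular":[0,0,-0.02],"claw":34}]'

```text
clock: 14.05
tcp_pos: [544.4, 160.3, 38.8]
tool_rot: [-3.141, -0.006, -0.005]
ft_force: [-1.5, -1.1, 5.8]
grip_width: 37.6
grip_force: 59.5
```

```bash
python3 - <<'E'
from h import *
go((545,160.2,36,0.2))
E
```

```text
t 14.05 p [544.37 160.28  38.77] yaw 0.21 tilt [ 0.19 -0.04] q7 -2.2248192402544644 w 37.6 f [-1.48 -1.09  5.79]
-> (545, 160.2, 36, 0.2) lin [0.02 0.   0.07] ang [-0.01 -0.04  0.  ] rows>= 0.1
```

step_arm --rows '[{"linear":[0.03,0,-0.02],"angular":[0,0,0],"claw":34},{"linear":[0.05,0,-0.02],"angular":[0,0,0],"claw":34},{"linear":[0.05,0,-0.02],"angular":[0,0,0],"claw":34},{"linear":[0.05,0,-0.02],"angular":[0,0,0],"claw":45},{"linear":[0.05,0,-0.02],"angular":[0,0,0],"claw":56},{"linear":[0.05,0,-0.02],"angular":[0,0,0],"claw":60},{"linear":[0.05,0,-0.02],"angular":[0,0,0],"claw":60},{"linear":[0.05,0,-1],"angular":[0,0,0],"claw":70},{"linear":[0,0,-2],"angular":[0,0,0],"claw":85},{"linear":[-1,0.7,-3.5],"angular":[0,0,0],"claw":85}]'

```text
clock: 14.88
tcp_pos: [524.4, 148.2, 151.1]
tool_rot: [-3.138, -0.01, -0.006]
ft_force: [0.9, -0.0, 2.2]
grip_width: 85.3
grip_force: 0.0
```

step_arm --rows '[{"linear":[0,1,-0.5],"angular":[0,0,0],"claw":85},{"linear":[0,1,-0.5],"angular":[0,0,0],"claw":85},{"linear":[0,1,-0.5],"angular":[0,0,0],"claw":85},{"linear":[0,1,-0.5],"angular":[0,0,0],"claw":85}]'

```text
clock: 15.22
tcp_pos: [521.7, 104.5, 168.5]
tool_rot: [-3.141, -0.005, -0.0]
ft_force: [-0.1, 0.5, 0.1]
grip_width: 85.3
grip_force: 0.0
```

```bash
python3 - <<'E'
from rel import *
cam('wrist');im=cam('wrist'); screws(im); print(fitbox(im,'cover_slab',(70,40,10),(543,160,0),35))
g=im['pixels']; cv2.imwrite('pics/c10.png',cv2.cvtColor(g,cv2.COLOR_RGB2BGR))
h=cv2.cvtColor(g,cv2.COLOR_RGB2HSV); m=((h[...,0]<14)&(h[...,1]>90)).astype(np.uint8)
n,l,st,ce=cv2.connectedComponentsWithStats(m); u=w2p(im,[[543,159,45]])[0]; k=l[int(u[1]),int(u[0])]; 
c=cv2.findContours((l==k).astype(np.uint8),0,2)[0][0].reshape(-1,2); w=p2w(im,c,45)[:,:2]; print(cv2.minAreaRect(w.astype(np.float32)),st[k])
go((500,-100,200,40),(500,-300,220,65))
E
```

```text
[582, 190.4, 15] (np.int64(179), np.int64(115)) [178.86 115.33] 81 [581.56 190.46  15.  ]
[582.4, -19.5, 15] (np.int64(437), np.int64(116)) [437.15 116.12] 71 [582.42 -19.5   15.  ]
[506.5, -19.7, 15] (np.int64(428), np.int64(206)) [427.81 205.6 ] 58 [506.42 -19.94  15.  ]
[506.2, 190.2, 15] (np.int64(185), np.int64(205)) [184.61 205.73] 58 [505.41 190.89  15.  ]
(0.59, array([543.87, 160.23,   0.3 ]), np.float64(0.9630060042610885))
((543.7869262695312, 159.97096252441406), (39.30812454223633, 69.30561828613281), 89.80912780761719) [ 183  121   56   92 4698]
t 15.37 p [521.04 105.93 167.61] yaw 0.33 tilt [-0.1  -0.02] q7 -2.041294120758918 w 85.0 f [-0.12  0.6  -0.54]
-> (500, -100, 200, 40) lin [-0.56  5.14 -0.81] ang [-0.01  0.02 -7.93] rows>= 5.5
-> (500, -300, 220, 65) lin [-0.59 10.14 -1.31] ang [ -0.01   0.02 -12.93] rows>= 9.8
```

step_arm --rows '[{"linear":[0.9,9.6,-1],"angular":[0,0,-12.9],"claw":85},{"linear":[0.9,9.6,-1],"angular":[0,0,-12.9],"claw":85},{"linear":[0.9,9.6,-1],"angular":[0,0,-12.9],"claw":85},{"linear":[0.9,9.6,-1],"angular":[0,0,-12.9],"claw":85},{"linear":[0.9,9.6,-1],"angular":[0,0,-12.9],"claw":85},{"linear":[0.9,9.6,-1],"angular":[0,0,-12.9],"claw":85},{"linear":[0.9,9.6,-1],"angular":[0,0,-12.9],"claw":85},{"linear":[0.9,9.6,-1],"angular":[0,0,-12.9],"claw":85},{"linear":[0.9,9.6,-1],"angular":[0,0,-12.9],"claw":85},{"linear":[0.9,9.6,-1],"angular":[0,0,-12.9],"claw":85}]'

```text
clock: 16.2
tcp_pos: [559.2, -281.2, 207.7]
tool_rot: [-2.647, -1.69, 0.001]
ft_force: [0.6, 0.2, 0.7]
grip_width: 84.7
grip_force: 0.0
```

```bash
cat > arm.py <<'E'
from h import *
from scipy.ndimage import label
def armfit(im,v0,z0=0,nm='swing_arm'):
    "fit (hub x,y,yaw) by IoU of projected hub cyl + bar + foot/screw cyl"
    r=manip.silhouettes(nm,im)
    if not r: return None
    m=r[0]['region'].astype(np.uint8); t=np.linspace(0,2*np.pi,24)[:-1]
    cyl=lambda x,ra,a,b:np.array([[x+ra*np.cos(k),ra*np.sin(k),z] for k in t for z in(a,b)])
    box=lambda a,b,w,z1,z2:np.array([[x,y,z] for x in(a,b) for y in(-w/2,w/2) for z in(z1,z2)])
    parts=[cyl(0,19,0,30),box(0,26,24,14,28),box(0,150,16,14,28),cyl(150,15,0,8),cyl(150,6,0,50)]
    def cost(v,f=1):
        c,s=np.cos(v[2]/57.2958),np.sin(v[2]/57.2958); q=np.zeros(m.shape,np.uint8)
        for C in parts:
            W=np.c_[v[0]+c*C[:,0]-s*C[:,1],v[1]+s*C[:,0]+c*C[:,1],z0+C[:,2]]
            cv2.fillConvexPoly(q,np.round(cv2.convexHull(w2p(im,W).astype(np.float32))*16).astype(np.int32),1,shift=4)
        return -float((q&m).sum())/max(float((q|m).sum()),1)
    b=None
    for d in (10,4,2):
        v=np.array(v0 if b is None else b.x,float)
        b=minimize(cost,v,method='Nelder-Mead',options=dict(initial_simplex=np.array([v,v+[d,0,0],v+[0,d,0],v+[0,0,d]]),xatol=.05,fatol=1e-4))
    return r[0]['conf'],b.x,-b.fun
def bal(v,d=44): return v[:2]+d*np.array([np.cos(v[2]/57.2958),np.sin(v[2]/57.2958)])
E
python3 - <<'E'
from arm import *
cam('wrist');cam('wrist');im=cam('wrist');save(im,'w11.png')
f=armfit(im,(535,-335,63)); print(f); v=f[1]; b=bal(v); print(b)
go((b[0],b[1],70,v[2]),(b[0],b[1],2,v[2]))
E
```

```text
(0.75, array([ 537.14, -347.39,   68.9 ]), np.float64(0.8902881536819637))
[ 552.98 -306.33]
t 16.4 p [ 559.15 -279.09  207.24] yaw 64.63 tilt [ 0.06 -0.11] q7 -0.2763776473624212 w 85.2 f [0.48 0.46 0.17]
-> (np.float64(552.9759616679952), np.float64(-306.33417860679225), 70, np.float64(68.90320704695752)) lin [-0.69  0.16  3.43] ang [-0.02 -0.01 -0.86] rows>= 3.4
-> (np.float64(552.9759616679952), np.float64(-306.33417860679225), 2, np.float64(68.90320704695752)) lin [-0.69  0.16  5.13] ang [-0.02 -0.01 -0.86] rows>= 5.0
```

```bash
cat >> arm.py <<'E'
def blue(im,z=28,zb=30):
    h=cv2.cvtColor(im['pixels'],cv2.COLOR_RGB2HSV); m=((h[...,0]>100)&(h[...,0]<125)&(h[...,1]>110)).astype(np.uint8)
    m[260:]=0
    n,l,st,ce=cv2.connectedComponentsWithStats(m); k=1+np.argmax(st[1:,4]); print('blue',st[k])
    yx=np.argwhere(l==k); w=p2w(im,yx[:,::-1],z)[:,:2]
    c=w.mean(0); u,s,vt=np.linalg.svd(w-c,full_matrices=False); d=vt[0]*np.sign(vt[0,1]); t=(w-c)@d
    mid=[]
    for a in np.arange(t.min()+35,t.max()-25,5):
        q=((w-c)@np.array([-d[1],d[0]]))[(t>a)&(t<a+5)]
        if len(q)>5: mid.append([a+2.5,(q.min()+q.max())/2,np.ptp(q)])
    mid=np.array(mid); pf=np.polyfit(mid[:,0],mid[:,1],1)
    yaw=np.degrees(np.arctan2(d[1],d[0])+np.arctan(pf[0])); print('yaw',yaw,'mid-width',np.median(mid[:,2]),'line pt',c+np.array([-d[1],d[0]])*pf[1],'ends',c+d*t.min(),c+d*t.max())
E
python3 - <<'E'
from arm import *
im=cam('wrist'); blue(im); print(armfit(im,(537,-347,68.9)))
r=manip.silhouettes('swing_arm',im)[0]['region']; yx=np.argwhere(r); print(yx.min(0),yx.max(0))
v=(537.1,-347.4,68.9)
for d in (0,44,150): print(d,w2p(im,[[*bal(np.array(v),d),28]]))
g=cv2.cvtColor(im['pixels'],cv2.COLOR_RGB2GRAY); u=w2p(im,[[v[0],v[1],30]])[0].astype(int)
print(g[u[1]-36:u[1]+37:4,u[0]-36:u[0]+37:4])
E
```

```text
blue [ 268   79   38  161 2525]
yaw 68.99262155321337 mid-width 14.339291877575052 line pt [ 568.17 -266.97] ends [ 543.05 -332.71] [ 595.32 -196.41]
(0.71, array([ 537.08, -348.05,   69.01]), np.float64(0.9041036717062635))
[ 78 267] [270 313]
0 [[293.71 253.42]]
44 [[290.58 210.24]]
150 [[281.98  92.95]]
[[139 139 107 109 108 107 105  71  74  76  75 107 140 142 140 139 139 141
  139]
 [139 140 121 107 108 108 109  71  75  75  75  90 135 142 139 140 140 139
  139]
 [140 140 140 106 108 108  62  71  74  75  75  49 103 141 140 139 140 139
  139]
 [140 139 140 122 107 109  59  66  68  70  69  71  85 143 140 140 140 140
  139]
 [139 140 139 140 107 103  58  76  77  76  77  78  58 116 140 141 141 142
  141]
 [139 140 140 141 122  55  55  70  71  73  74  72  56  46 143 142 141 142
  142]
 [140 139 139 142 144  44  68  75  78  86  82  75  76  55 143 142 141 140
  139]
 [139 139 139 142 146  56  76  91 110 110 110 106  76  76 132 143 143 141
  139]
 [139 138 141 141 144  70  77  57 108 111 112  66  61  77 116 140 140 141
  141]
 [139 140 140 140 142  72  77  47  47  48  46  45  50  77 102 139 141 142
  140]
 [139 139 140 141 140  74  76  49  49  47  47  45  64  77 135 140 142 141
  140]
 [138 139 141 139 139 123  75  74  52  47  46  62  76  90 141 139 141 139
  139]
 [139 140 139 139 138 140 121  75  75  74  75  77  85 141 139 139 141 140
  138]
 [138 139 140 140 139 140 140 139 118  98 107 133 141 140 138 141 141 141
  140]
 [139 138 140 139 140 140 139 139 140 140 140 141 140 141 140 140 141 140
  139]
 [139 140 140 137 139 139 139 139 140 139 141 139 139 141 139 138 139 138
  139]
 [139 140 139 139 140 139 141 140 139 139 139 139 140 141 140 141 139 139
  138]
 [139 139 139 140 140 139 140 140 138 139 139 140 142 142 141 140 139 140
  138]
 [140 139 139 138 140 139 138 139 141 140 139 139 140 141 139 139 139 139
  138]]
```

step_arm --rows '[{"linear":[-0.69,0.16,3.4],"angular":[0,0,-0.87],"claw":60},{"linear":[-0.69,0.16,3.4],"angular":[0,0,-0.87],"claw":60},{"linear":[-0.69,0.16,3.4],"angular":[0,0,-0.87],"claw":60},{"linear":[-0.69,0.16,3.4],"angular":[0,0,-0.87],"claw":60},{"linear":[-0.69,0.16,4.2],"angular":[0,0,-0.87],"claw":55},{"linear":[-0.69,0.16,4.8],"angular":[0,0,-0.87],"claw":45},{"linear":[-0.69,0.16,5.08],"angular":[0,0,-0.87],"claw":40},{"linear":[-0.69,0.16,5.08],"angular":[0,0,-0.87],"claw":40},{"linear":[-0.69,0.16,5.08],"angular":[0,0,-0.87],"claw":40}]'

```text
clock: 17.3
tcp_pos: [554.2, -305.9, 6.4]
tool_rot: [2.586, 1.783, 0.001]
ft_force: [0.5, 0.1, 0.9]
grip_width: 39.8
grip_force: 0.0
```

```bash
python3 - <<'E'
from h import *
go((552.9,-306.3,3,68.95))
E
```

```text
t 17.3 p [ 554.15 -305.88    6.38] yaw 69.15 tilt [0.02 0.03] q7 -0.27820116680183665 w 39.8 f [0.48 0.06 0.93]
-> (552.9, -306.3, 3, 68.95) lin [-0.02 -0.03  0.08] ang [ 0.01 -0.    0.04] rows>= 0.1
```

step_arm --rows '[{"linear":[-0.02,-0.03,0.06],"angular":[0,0,0.02],"claw":30},{"linear":[-0.02,-0.03,0.06],"angular":[0,0,0.02],"claw":18},{"linear":[-0.02,-0.03,0.06],"angular":[0,0,0.02],"claw":8},{"linear":[-0.02,-0.03,0.06],"angular":[0,0,0.02],"claw":5},{"linear":[-0.02,-0.03,0.06],"angular":[0,0,0.02],"claw":5},{"linear":[-0.02,-0.03,0.06],"angular":[0,0,0.02],"claw":5},{"linear":[-0.02,-0.03,0.06],"angular":[0,0,0.02],"claw":5}]'

```text
clock: 17.88
tcp_pos: [552.9, -307.6, 4.8]
tool_rot: [2.588, 1.777, 0.002]
ft_force: [-0.6, 0.4, 7.8]
grip_width: 14.4
grip_force: 60.1
```

step_arm --rows '[{"linear":[0,0,-0.3],"angular":[0,0,0],"claw":5},{"linear":[0,0,-0.8],"angular":[0,0,0],"claw":5},{"linear":[0,0,-1.6],"angular":[0,0,0],"claw":5},{"linear":[0,0,-2.4],"angular":[0,0,0],"claw":5},{"linear":[0,0,-3.2],"angular":[0,0,0],"claw":5},{"linear":[0,0,-3.2],"angular":[0,0,0],"claw":5},{"linear":[0,0,-3.2],"angular":[0,0,0],"claw":5},{"linear":[0,0,-3.2],"angular":[0,0,0],"claw":5}]'

```text
clock: 18.55
tcp_pos: [550.3, -306.8, 129.9]
tool_rot: [-2.588, -1.778, 0.003]
ft_force: [-0.3, 0.5, -5.8]
grip_width: 15.4
grip_force: 59.4
```

```bash
python3 - <<'E'
from arm import *
p,A,s=pose(); print(s['torque'],s['ft_force'],s['grip_force'],s['grip_width'])
im=cam('wrist'); v=np.array([p[0]-44*np.cos(69/57.3),p[1]-44*np.sin(69/57.3),69.])
print(v,armfit(im,v,p[2]-4)); 
sd=cam('side'); print(armfit(sd,v,p[2]-4)); save(im,'w12.png'); save(sd,'s12.png')
go((540,-150,150,80),(542,54,150,90.2))
E
```

```text
[ 0.01  0.06 -0.01] [-0.27  0.55 -5.8 ] 59.4261360168457 15.437586689203872
[ 534.5  -347.91   69.  ] (0.57, array([ 535.58, -346.49,   69.2 ]), np.float64(0.7384894160283337))
(0.52, array([ 532.89, -350.48,   67.56]), np.float64(0.6572052401746725))
t 18.75 p [ 550.48 -306.57  129.06] yaw 68.99 tilt [ 0.02 -0.2 ] q7 -0.20338243957895716 w 14.9 f [-0.48  0.59 -4.25]
-> (540, -150, 150, 80) lin [ 3.56 -1.65 -0.52] ang [-0.04 -0.01 -2.2 ] rows>= 3.8
-> (542, 54, 150, 90.2) lin [ 8.34 -3.43 -0.51] ang [-0.04 -0.01 -4.24] rows>= 8.7
```

```bash
python3 - <<'E'
from h import *
go((544.3,54.3,140,90.2))
E
```

```text
t 18.75 p [ 550.48 -306.57  129.06] yaw 68.99 tilt [ 0.02 -0.2 ] q7 -0.20338243957895716 w 14.9 f [-0.48  0.59 -4.25]
-> (544.3, 54.3, 140, 90.2) lin [ 8.37 -3.38 -0.26] ang [-0.04 -0.01 -4.24] rows>= 8.7
```

step_arm --rows '[{"linear":[0.4,-0.16,-0.26],"angular":[0,0,-0.2],"claw":5},{"linear":[1.1,-0.44,-0.26],"angular":[0,0,-0.6],"claw":5},{"linear":[2.0,-0.8,-0.26],"angular":[0,0,-1.0],"claw":5},{"linear":[2.9,-1.17,-0.26],"angular":[0,0,-1.5],"claw":5},{"linear":[3.8,-1.53,-0.26],"angular":[0,0,-2.0],"claw":5},{"linear":[4.7,-1.9,-0.26],"angular":[0,0,-2.4],"claw":5},{"linear":[5.6,-2.26,-0.26],"angular":[0,0,-2.8],"claw":5},{"linear":[6.4,-2.58,-0.26],"angular":[0,0,-3.2],"claw":5},{"linear":[7.0,-2.83,-0.26],"angular":[0,0,-3.6],"claw":5},{"linear":[7.5,-3.03,-0.26],"angular":[0,0,-4.0],"claw":5}]'

```text
clock: 19.58
tcp_pos: [545.3, 20.0, 141.1]
tool_rot: [-2.234, -2.207, -0.0]
ft_force: [-0.1, -0.5, -5.7]
grip_width: 14.9
grip_force: 59.4
```

```bash
python3 - <<'E'
from arm import *
cam('wrist');cam('wrist');im=cam('wrist'); p,A,s=pose(); np.save('T13.npy',im['Tw']); save(im,'w13.png')
yaw=np.degrees(np.arctan2(A[1,0],A[0,0])); v=np.array([*(p[:2]-44*A[:2,0]),yaw]); print('pred hub',v)
blue(im,p[2]+23)
h=cv2.cvtColor(im['pixels'],cv2.COLOR_RGB2HSV); g=h[...,2]
for d,z in ((0,25),(44,23),(150,23),(150,45)): print(d,w2p(im,[[*bal(v,d),p[2]+z]]))
u=w2p(im,[[v[0],v[1],p[2]+25]])[0].astype(int); print(u)
print('stud',w2p(im,[[544.3,10.3,100]]))
r=manip.silhouettes('swing_arm',im); 
if r: yx=np.argwhere(r[0]['region']); print(r[0]['conf'],yx.min(0),yx.max(0))
go((544.3,54.3,140,90.2))
E
```

```text
pred hub [545.07 -24.53  89.28]
blue [  250     0    68   260 12046]
yaw 89.84162623669775 mid-width 14.68996682233525 line pt [546.23  84.66] ends [545.82  37.7 ] [546.49 123.28]
0 [[283.29 398.03]]
44 [[283.67 303.16]]
150 [[284.9   -7.77]]
150 [[285.07 -34.19]]
[283 398]
stud [[281.6  256.16]]
0.55 [  0 191] [263 354]
t 19.78 p [545.74  17.25 140.95] yaw 89.09 tilt [-0.   -0.06] q7 -0.4630007731270448 w 14.6 f [ 0.21 -0.91 -5.28]
-> (544.3, 54.3, 140, 90.2) lin [ 0.93 -0.05  0.02] ang [-0.01  0.   -0.22] rows>= 0.9
```

step_arm --rows '[{"linear":[0.3,-0.03,0],"angular":[0,0,-0.15],"claw":5},{"linear":[0.6,-0.05,0],"angular":[0,0,-0.2],"claw":5},{"linear":[0.85,-0.05,0],"angular":[0,0,-0.2],"claw":5},{"linear":[0.9,-0.05,0],"angular":[0,0,-0.2],"claw":5},{"linear":[0.9,-0.05,0],"angular":[0,0,-0.2],"claw":5},{"linear":[0.9,-0.05,0],"angular":[0,0,-0.2],"claw":5}]'

```text
clock: 20.28
tcp_pos: [544.9, 52.3, 141.3]
tool_rot: [2.221, 2.221, -0.001]
ft_force: [0.1, -1.0, -5.6]
grip_width: 14.7
grip_force: 59.4
```

```bash
cat > lv.py <<'E'
from arm import *
def both():
    cam('wrist');p,A,s=pose(); sd=cam('side'); sc=cam('scene'); wr=cam('wrist'); p,A,s=pose()
    yaw=np.degrees(np.arctan2(A[1,0],A[0,0])); v=np.array([*(p[:2]-43.5*A[:2,0]),yaw]); print('pred',v,'uz',p[2]-5)
    for n,i in (('scene',sc),('side',sd)):
        print(n,armfit(i,v,p[2]-5)); save(i,n+'%d.png'%(s['clock']*100))
    print('foot px pred', w2p(wr,[[*bal(v,150),p[2]-5]]))
    blue(wr,p[2]+23); save(wr,'wr%d.png'%(s['clock']*100))
E
python3 - <<'E'
from lv import *
both(); go((544.2,53.5,140,90.2),(544.2,53.5,75,90.2))
E
```

```text
pred [544.86   8.22  89.92] uz 136.32633589076482
scene (0.86, array([546.1 ,   9.82,  90.18]), np.float64(0.6593625498007968))
side (0.63, array([544.53,   1.58,  89.99]), np.float64(0.6635220125786163))
foot px pred [[283.27   3.53]]
blue [  250     0    68   260 12026]
yaw 90.11295004385639 mid-width 14.680475831489801 line pt [545.21 113.89] ends [545.11  67.08] [545.22 152.31]
t 20.58 p [544.9   51.97 141.35] yaw 89.94 tilt [-0.01 -0.  ] q7 -0.5170413848765069 w 14.7 f [-0.3   0.43 -4.83]
-> (544.2, 53.5, 140, 90.2) lin [ 0.04 -0.02  0.03] ang [-0.    0.   -0.05] rows>= 0.1
-> (544.2, 53.5, 75, 90.2) lin [ 0.04 -0.02  1.66] ang [-0.    0.   -0.05] rows>= 1.6
```

step_arm --rows '[{"linear":[0.04,-0.02,0.2],"angular":[0,0,-0.05],"claw":5},{"linear":[0.04,-0.02,0.5],"angular":[0,0,-0.05],"claw":5},{"linear":[0.04,-0.02,0.8],"angular":[0,0,-0.05],"claw":5},{"linear":[0.04,-0.02,1.0],"angular":[0,0,-0.05],"claw":5},{"linear":[0.04,-0.02,1.15],"angular":[0,0,-0.05],"claw":5},{"linear":[0.04,-0.02,1.15],"angular":[0,0,-0.05],"claw":5}]'

```text
clock: 21.08
tcp_pos: [542.8, 53.9, 93.4]
tool_rot: [-2.215, -2.225, 0.004]
ft_force: [-0.0, 0.2, -4.8]
grip_width: 15.0
grip_force: 59.3
```

```bash
python3 - <<'E'
from lv import *
p,A,s=pose(); print(s['torque'])
go((544.2,53.5,75,90.2))
E
```

```text
[-0.   -0.    0.04]
t 21.08 p [542.82  53.85  93.36] yaw 90.24 tilt [-0.01 -0.19] q7 -0.5651336072551321 w 15.0 f [-0.01  0.2  -4.81]
-> (544.2, 53.5, 75, 90.2) lin [-0.01  0.04  0.46] ang [-0.04  0.    0.01] rows>= 0.4
```

step_arm --rows '[{"linear":[0,0.02,0.2],"angular":[0,0,0],"claw":5},{"linear":[0,0.03,0.4],"angular":[0,0,0],"claw":5},{"linear":[0,0.03,0.46],"angular":[0,0,0],"claw":5},{"linear":[0,0.03,0.46],"angular":[0,0,0],"claw":5},{"linear":[0,0.03,0.46],"angular":[0,0,0],"claw":5}]'

```text
clock: 21.5
tcp_pos: [545.3, 54.2, 76.9]
tool_rot: [-2.217, -2.226, 0.0]
ft_force: [0.2, -0.0, -4.8]
grip_width: 14.7
grip_force: 59.3
```

```bash
python3 - <<'E'
from lv import *
both(); p,A,s=pose(); print(s['torque'])
wr=cam('wrist'); r=manip.silhouettes('foot',wr); print([(x['conf'],x['pixel']) for x in r])
r=manip.silhouettes('cover_slab',wr)
if r: yx=np.argwhere(r[0]['region']); print(r[0]['conf'],yx.min(0),yx.max(0))
print('foot 8mm up outline', w2p(wr,[[544.4+15*a,160+15*b,78] for a,b in((1,0),(-1,0),(0,1),(0,-1))]))
print('nest top',w2p(wr,[[543.7+35*a,160.3+20*b,45] for a in(-1,1) for b in(-1,1)]))
go((544.2,53.9,75,90.2))
E
```

```text
pred [545.76  10.65  90.23] uz 72.39406025901341
scene (0.91, array([547.4 ,  12.53,  89.86]), np.float64(0.6731391585760518))
side (0.97, array([548.52,   7.27,  92.14]), np.float64(0.6433990895295902))
foot px pred [[283.3   3.9]]
blue [  250     0    68   260 12077]
yaw 90.10410402581502 mid-width 14.814920783905157 line pt [545.44 116.43] ends [545.66  69.59] [545.29 154.85]
[-0.    0.03 -0.03]
[(0.64, [285.4, 168.9])]
0.97 [  0 204] [ 68 358]
foot 8mm up outline [[322.9    1.7 ]
 [239.99   1.43]
 [281.56 -43.06]
 [281.34  44.66]]
nest top [[204.65  66.87]
 [201.39 -26.28]
 [355.96  67.37]
 [359.6  -25.84]]
t 21.95 p [545.36  54.05  77.16] yaw 90.23 tilt [-0.01  0.02] q7 -0.584043958156579 w 14.9 f [-0.13 -0.83 -5.07]
-> (544.2, 53.9, 75, 90.2) lin [-0.   -0.03  0.05] ang [0.   0.   0.01] rows>= 0.1
```

step_arm --rows '[{"linear":[0,-0.02,0.03],"angular":[0,0,0],"claw":5},{"linear":[0,-0.025,0.045],"angular":[0,0,0],"claw":5},{"linear":[0,-0.025,0.045],"angular":[0,0,0],"claw":5},{"linear":[0,-0.025,0.045],"angular":[0,0,0],"claw":5},{"linear":[0,-0.025,0.045],"angular":[0,0,0],"claw":5},{"linear":[0,-0.025,0.045],"angular":[0,0,0],"claw":5}]'

```text
clock: 22.45
tcp_pos: [544.3, 54.1, 75.2]
tool_rot: [2.217, 2.226, 0.0]
ft_force: [-0.3, -0.3, -5.0]
grip_width: 14.6
grip_force: 59.3
```

```bash
python3 - <<'E'
from lv import *
wr=cam('wrist'); p,A,s=pose(); sd=cam('side'); sc=cam('scene')
h=cv2.cvtColor(wr['pixels'],cv2.COLOR_RGB2HSV); m=((h[...,0]>100)&(h[...,0]<125)&(h[...,1]>110))
for r in range(60,250,20):
    k=np.flatnonzero(m[r,230:340])+230; a=p2w(wr,[[k.min()-.5,r],[k.max()+.5,r]],p[2]+23); print(r,k.min(),k.max(),a[:,:2].ravel(),'vmed',np.median(h[r,k,2]))
# foot dark region in side/scene
for n,im in (('side',sd),('scene',sc)):
    v=np.array([*(p[:2]-43.5*A[:2,0]),90.2]); f=bal(v,150)
    for z in (70,78,45,35,25): print(n,z,w2p(im,[[f[0],f[1],z]])[0],end=' ')
    u=w2p(im,[[f[0],f[1],70]])[0].round().astype(int); print(); print('col V', cv2.cvtColor(im['pixels'],cv2.COLOR_RGB2HSV)[u[1]-14:u[1]+24,u[0],2])
    print('row V',cv2.cvtColor(im['pixels'],cv2.COLOR_RGB2HSV)[u[1]-1,u[0]-16:u[0]+17,2], 'fw',w2p(im,[[f[0]+15*a,f[1],72] for a in(-1,1)]) if n=='side' else '')
    r=manip.silhouettes('foot',im); print([(x['conf'],x['pixel']) for x in r])
print(s['torque'],s['ft_force']); go((544.2,53.9,75,90.2))
E
```

```text
60 260 307 [536.56 137.12 551.61 137.17] vmed 106.5
80 261 307 [536.82 131.06 551.72 131.12] vmed 107.0
100 261 306 [536.75 124.88 551.51 124.94] vmed 106.5
120 261 306 [536.68 118.57 551.63 118.62] vmed 107.0
140 262 306 [536.93 112.1  551.75 112.16] vmed 108.0
160 262 305 [536.86 105.46 551.55 105.52] vmed 139.0
180 262 305 [536.77  98.64 551.69  98.7 ] vmed 137.0
200 263 305 [537.02  91.61 551.83  91.67] vmed 139.0
220 263 304 [536.93  84.36 551.63  84.42] vmed 138.0
240 263 304 [536.83  76.86 551.78  76.92] vmed 137.0
side 70 [284.34 254.29] side 78 [284.26 250.92] side 45 [284.6  264.69] side 35 [284.7  268.78] side 25 [284.8  272.84] 
col V [ 99 105  93  89  81  80  83  75  73  77  78  78  63  33  28  23  53  88
 122 134 133 131 132 135 130 130 129 128 130 130 132 135 135 139 141 135
 131 135]
row V [179 179 180 182 181 181 180 183 177 160 113  57  26  28  35  36  33  38
  44  38  33  24  46 103 150 176 186 187 187 186 186 187 184] fw [[291.59 253.35]
 [277.06 253.55]]
[(0.83, [283.8, 240.5])]
scene 70 [209.25 236.22] scene 78 [208.84 234.09] scene 45 [210.5  242.73] scene 35 [210.99 245.26] scene 25 [211.46 247.76] 
col V [ 69  68  65  63  73 100 112 102  97  92  83  85  84  85  77  58  52  52
  96 153 153 153 153 152 152 154 155 170 202 202 192 158 152 153 156 137
 136 133]
row V [149 149 148 150 138 134 123 128 139  84  58  74  83  85  84  84  85  84
  76  56  52  56 191 214 216 215 216 212 212 211 210 209 209] fw 
[(0.7, [225.5, 218.9])]
[ 0.04 -0.    0.02] [-0.97 -0.21 -4.58]
t 22.7 p [544.31  54.12  75.2 ] yaw 90.23 tilt [0. 0.] q7 -0.5865744180518919 w 14.7 f [-0.07  0.01 -5.81]
-> (544.2, 53.9, 75, 90.2) lin [-0.01 -0.    0.01] ang [ 0.   -0.    0.01] rows>= 0.0
```

```bash
python3 -c "
from rig import manip
print(manip.job_done())"
```

```text
the job is handed in; nothing more can be done
None
```

The clamp is loaded and handed in at about 23 s: the strip slab and then the all-copper slab sit on the brass block. The copper slab measures within about 1 mm of centre; the strip slab below was not re-measured after I nudged both into line. The swing arm is held level over the stud with no contact force showing, its foot centred and about 25 mm above the stack.

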